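# Seat the proud lid of a cream tub with the wooden press

### The arm

A 6-joint arm with a two-finger parallel gripper is mounted at the origin on a cart in front of the work surface, level with it; the furniture and walls round the work are solid. World frame = base frame: x ahead of the robot, y to its left, z up, the work surface at z = 0. Lengths are in m, angles in rad, forces in N, time in s.
With the tool pointing down it reaches from about 0.275 to 0.775 m from the base axis. Payload 14.6 kg.
Tool frame: the origin (TCP) lies on the mounting face of the last link; the fingertips stand 173 mm ahead of it and the grasp point (between the pads) lies 155 mm ahead of it; x points along the fingers, y is the direction in which the jaws open and shut, and the axes are right-handed (so a half turn about x gives the same grasp; the last joint's range is limited). The gripper opens to 85 mm and grips with 20 to 120 N. Pads are 22 mm wide; open, the fingers measure 114 mm over their backs; the gripper's body (76 mm by 85 mm) begins 54 mm behind the grasp point. The pads swing forward as they close: fully open they stand 13 mm farther back than shut.
Start: joints at [1.146, 0.263, -0.048, 1.259, 0, 1.415], TCP at [0.14, 0.506, 0.405] pointing down, gripper open.
Joint ranges: [-2.65, 2.65], [-0.89, 1.7], [-1.18, 1.37], [-2.13, 2.11], [-1.35, 1.29], [-3.14, 3.14]. Speed limits (rad/s): [1.89, 1.89, 2.57, 2.79, 3.14, 3.14].

### API

Orientations are given as a rotation vector (axis times angle).
In Python, from station import ctrl, eyes gives the robot as it stands. The module is installed in compiled form; this text tells all that it offers.
- The arm moves only by the tool drive_tool, never from a script. Its argument "motion" is a list of rows, each an object with "slide": the shift along the world's x, y, z in cm, a list of three; "twist": the turn, a rotation vector about the world's x, y, z in rad, a list of three; "gripper": the gripper's target within -1 to 1 (shut at 1, half-way at 0, fully open at -1). In form: [{"slide": [dx, dy, dz], "twist": [rx, ry, rz], "gripper": gripper}, ...]. A call has 1 to 12 rows; each row is the pose to reach, as a shift and turn from the pose commanded when the call began; what a row does not reach only later rows make up. A row lasts 1/12 s, in which the tool goes at most 41.7 mm and 7.16 degrees, less where a joint would pass 70% of its speed; a pose out of reach is approached as far as the arm can. A call with a gripper value outside its range is refused whole. The fingers move at their own pace and stop on an object; "squeeze" is the grip in N (left out, the last holds). Time passes only in rows, so rows that repeat a pose let the fingers close. It gives the time, the measured TCP pose, the force and the opening at its end, in the units of the state.
- ctrl.observe(): the state, without advancing time (a new reading comes with each control period).
- eyes.grab_frame(name): name is "scene" or "side" or "wrist"; returns (picture, depth): 400x640x3 uint8, red, green, blue; 400x640 float32, m along the optical axis (not along the pixel's ray), 0 where there is no reading.
- eyes.camera_model(name): a dict with "fx", "fy", "cx", "cy" (pixels), "extrinsics" (4x4, takes a point from camera to world coordinates); the wrist camera has in their place "T_tool_cam" (4x4, takes a point from camera to tool coordinates, whose origin is the TCP and whose axes are the tool frame's). Camera axes: x right, y up, looking along -z (the intrinsics and any distortion apply to the point x, -y, -z); pixel columns grow to the right and rows downward; lengths in m; the calibration is good to about 2 mm. The wrist camera is an equidistant fisheye: a pixel r from the principal point sees the ray r / f radians off the axis. A picture is of the moment at which its call begins: read the wrist's pose just before it. camera_model takes no time and is no camera call.
- ctrl.sign_off(): hands the job in, once; it reports no verdict.
The state is a dict: "t": time; "q": joint angles; "joint_velocities": joint speeds; "joint_torque": joint torques, N m; "eef_pos": TCP position; "tool_rot": TCP orientation; "wrist_force": force on the tool from outside, world axes, zero at the start; "wrist_torque": the same for the moment, N m; "gripper_width": finger opening in m.
Only numpy, scipy, OpenCV 4.12 (cv2) and the standard library are available. Lean on these libraries where they do the work, as an engineer would, in place of code of your own. Each camera call takes 0.05 s, during which the arm holds its last target. There are 200 camera calls.

### The job

One of the two round cream tubs has its lid standing proud, with an orange seal band showing under it. Pick up the turned wooden press by its knob, set its foot squarely on the middle of that lid and push straight down until the lid seats fully home and no orange shows, without touching the tub or its lid with the gripper. Then stand the press upright on the worktop again and let go; leave the tub upright and the closed tub where it is.

Things in the scene. Friction and masses are not known exactly. Their poses are not given: they have to be found in the camera images.
- wood_press: turned wooden press (a stamp shape), 38 mm diameter round foot, narrower waist and a rounded knob on top, 55 mm tall, about 45 g. Starts standing upright on the worktop; its yaw means nothing (round). Origin at the centre of the flat underside of the foot, z up its axis. Solid; taken from above across the knob: to the fingers it is a cone, 34 mm wide 20 mm above the foot, narrowing evenly to 24 mm at 47 mm (the waist is filled in); a grip of about 50 N holds it for the push.
- open_tub: round cream-coloured tub with a press-on lid, the one whose lid stands proud, about 0.21 kg, loose, standing upright on the worktop. Body 62 mm across, 45 mm tall without lid; lid 70 mm across. Origin at the centre of its underside, z up.
- open_tub_lid_top (a point): centre of the flat top of the open tub's lid, moving with the lid: 51 mm above the worktop when the lid is home, 62 to 64 mm at the start, when an orange seal band shows between tub and lid.
- open_tub_lid (a joint): how far the lid of the open tub stands above its home position, m: 0.011 to 0.013 at the start, 0 when home. The lid only slides along the tub's axis. It is a snug press fit: it needs a steady push of about 5 to 9 N all the way down, keeps still wherever the push ends, and stops dead when home, where the force on the press rises sharply; 20 N does no harm.
- closed_tub: a second tub, identical to the first but with its lid already home (51 mm tall, no orange showing); a bystander. Origin at the centre of its underside.
Mind the look-alikes: they are no part of the job. What is meant by the wood_press is not red or yellow, and is the smaller of those in its own colour.

How it is judged:
By the outcome, as a careful person would: the job done as asked, in the order asked, and still so for the second after the job is handed in, with the robot touching nothing.
It also fails if it takes over 51 s, if anything falls off the work surface, if the arm or the gripper's body presses on something with over 40 N, if the wrist force passes 120 N, or if a joint passes its speed limit or range.

## Working session

There is one attempt and no reset: what is moved stays moved. The work goes in short steps, Python scripts to look and compute and a tool call to move; the robot and the scene stay as the last step left them, time stands still between calls to the robot, and variables do not carry over. Pictures are saved under pics/ and viewed, about 8 in all and at most 12, crops included, and the job is handed in when it is done.

Besides the shell and the picture viewer there is one more tool, called after "Call:" as name([rows], argument=value, ...), one row to a line, values as JSON. drive_tool: Moves the arm, as the interface text tells. Its arguments: {"type":"object","properties":{"motion":{"type":"array"},"squeeze":{"type":"number"}},"required":["motion"]}

```bash
mkdir -p pics; cat > h.py <<'E'
import numpy as np, cv2
from station import ctrl, eyes
def snap(n,f):
    p,d=eyes.grab_frame(n); cv2.imwrite(f'pics/{f}.png',p[:,:,::-1]); np.savez(f'pics/{f}.npz',p=p,d=d); return p,d
def world(n,u,v,d):
    m=eyes.camera_model(n); c=np.array([(u-m['cx'])/m['fx']*d,-(v-m['cy'])/m['fy']*d,-d,1.0]); return (m['extrinsics']@c)[:3]
def plane(n,u,v,z):
    a=world(n,u,v,0.0); b=world(n,u,v,1.0); return a+(b-a)*(z-a[2])/(b[2]-a[2])
E
python3 - <<'E'
from h import *
s=ctrl.observe(); print({k:np.round(v,3).tolist() for k,v in s.items()})
for n in('scene','side'):
    m=eyes.camera_model(n); print(n,{k:np.round(v,3).tolist() if not isinstance(v,str) else v for k,v in m.items()})
    snap(n,n+'0')
E
```

```text
{'t': 0.0, 'q': [1.146, 0.264, -0.049, 1.259, 0.0, 1.415], 'joint_velocities': [-0.0, 0.001, 0.001, -0.001, 0.001, 0.001], 'joint_torque': [0.0, -63.762, 38.456, 0.014, -0.0, -0.0], 'eef_pos': [0.14, 0.506, 0.404], 'tool_rot': [0.211, 1.561, -0.213], 'wrist_force': [-1.525, -0.572, 0.193], 'wrist_torque': [-0.019, -0.026, -0.053], 'gripper_width': 0.085}
scene {'fx': 456.576, 'fy': 456.576, 'cx': 325.126, 'cy': 201.15, 'extrinsics': [[0.786, 0.468, -0.405, 0.153], [-0.618, 0.608, -0.498, -0.297], [0.013, 0.642, 0.767, 0.776], [0.0, 0.0, 0.0, 1.0]]}
side {'fx': 414.579, 'fy': 414.579, 'cx': 315.455, 'cy': 195.642, 'extrinsics': [[1.0, 0.007, -0.008, 0.533], [-0.01, 0.61, -0.792, -0.521], [-0.0, 0.792, 0.61, 0.576], [0.0, 0.0, 0.0, 1.0]]}
```

View pics/scene0.png

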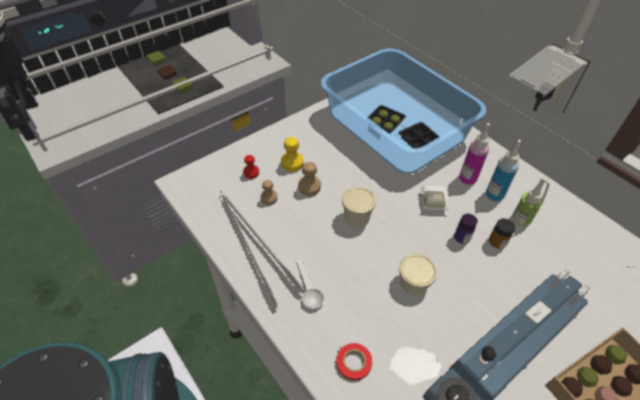

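View pics/side0.png

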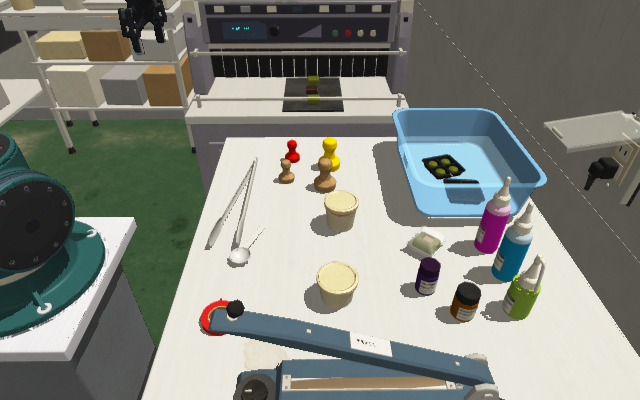

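In the scene view there are four press shapes: red (251,167), yellow (291,154), small brown (268,192) and large brown (310,178). The wood_press is the small brown one: it is not red or yellow, and it is the smaller of the two brown ones. The tubs are at (358,205) and (417,272). I'll check all of these in an enlarged crop and measure them.

```bash
python3 - <<'E'
from h import *
a=cv2.imread('pics/scene0.png');b=cv2.imread('pics/side0.png')
R=lambda i,x,y,w,h:cv2.resize(i[y:y+h,x:x+w],(400,300),interpolation=cv2.INTER_CUBIC)
cv2.imwrite('pics/crop0.png',np.vstack([np.hstack([R(a,235,130,100,75),R(b,270,130,100,75)]),np.hstack([R(a,330,180,120,120),R(b,290,185,100,125)])]))
for n,L in(('scene',{'sp':(268,192),'bp':(310,178),'t1':(358,205),'t2':(417,272)}),('side',{'sp':(287,171),'bp':(325,174),'t1':(341,208),'t2':(337,283)})):
    z=np.load(f'pics/{n}0.npz');p,d=z['p'],z['d']
    hsv=cv2.cvtColor(p,cv2.COLOR_RGB2HSV)
    m=eyes.camera_model(n);vv,uu=np.mgrid[:400,:640]
    c=np.stack([(uu-m['cx'])/m['fx']*d,-(vv-m['cy'])/m['fy']*d,-d,np.ones_like(d)],-1)
    W=c@m['extrinsics'].T
    for k,(u,v) in L.items():
        r=25
        w=W[v-r:v+r,u-r:u+r,:3].reshape(-1,3); h=hsv[v-r:v+r,u-r:u+r].reshape(-1,3)
        c0=W[v,u,:2]
        s=(w[:,2]>.008)&(np.hypot(*(w[:,:2]-c0).T)<.05)
        q=w[s]; zt=np.percentile(q[:,2],98)
        top=q[q[:,2]>zt-.004]
        (cx,cy),rad=cv2.minEnclosingCircle(top[:,:2].astype(np.float32))
        print(n,k,'zmax %.4f'%zt,'top c',np.round([cx,cy],4),'r %.4f'%rad,'mean',np.round(top.mean(0),4),'hsv',np.median(h[s],0),len(top), 'orange',((h[:,0]<16)&(h[:,1]>170)&(h[:,2]>120)).sum())
E
```

```text
scene sp zmax 0.0528 top c [0.469  0.2897] r 0.0109 mean [0.469  0.2884 0.0509] hsv [ 16.  94. 116.] 59 orange 51
scene bp zmax 0.0731 top c [0.56   0.2599] r 0.0147 mean [0.5592 0.2593 0.071 ] hsv [ 16.  95. 107.] 85 orange 0
scene t1 zmax 0.0629 top c [0.5882 0.1294] r 0.0358 mean [0.5883 0.1286 0.0607] hsv [ 21.  60. 202.] 593 orange 0
scene t2 zmax 0.0508 top c [ 0.5717 -0.0594] r 0.0356 mean [ 0.5713 -0.0599  0.0485] hsv [ 22.  57. 214.] 818 orange 0
side sp zmax 0.0544 top c [0.4728 0.2898] r 0.0121 mean [0.4721 0.289  0.0529] hsv [ 17.  135.  138.5] 41 orange 97
side bp zmax 0.0743 top c [0.5626 0.26  ] r 0.0145 mean [0.5625 0.2586 0.0729] hsv [ 17. 135. 125.] 70 orange 0
side t1 zmax 0.0641 top c [0.5909 0.128 ] r 0.0354 mean [0.5904 0.1254 0.0622] hsv [ 22.  68. 192.] 544 orange 13
side t2 zmax 0.0518 top c [ 0.5746 -0.0587] r 0.0359 mean [ 0.5737 -0.0601  0.0497] hsv [ 25.  68. 237.] 1050 orange 0
```

View pics/crop0.png

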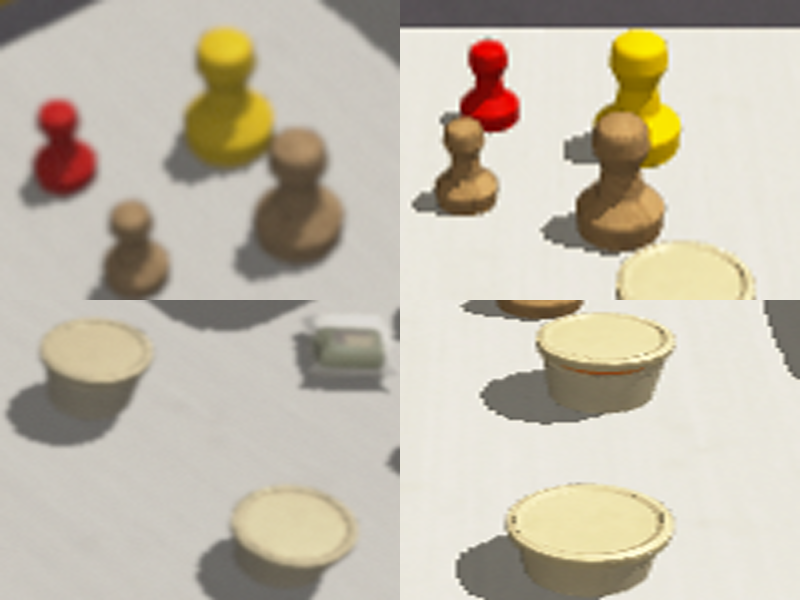

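The crop shows the small brown press at scene (268,192), beside the larger brown one, so it is the wood_press. Only the upper tub in the side view (side ~(341,208), scene (358,205)) shows an orange band. Its lid top is at z≈0.063, against 0.051 for the other tub, so it is the open_tub.

```bash
python3 - <<'E'
from h import *
from scipy.spatial.transform import Rotation as Ro
s=ctrl.observe(); R=Ro.from_rotvec(s['tool_rot']).as_matrix(); print('tool axes',np.round(R,4).tolist(),'jaw yaw',np.degrees(np.arctan2(R[1,1],R[0,1])))
z=np.load('pics/side0.npz');p,d=z['p'],z['d']
for k,(u,v) in {'red':(292,151),'yel':(329,150)}.items(): print(k,np.round(world('side',u,v,d[v,u]),3))
# foot of the small press: brown pixels with z<12mm, both views; and axis check at foot
for n,(u,v) in {'scene':(268,192),'side':(287,171)}.items():
    z=np.load(f'pics/{n}0.npz');p,d=z['p'],z['d'];hsv=cv2.cvtColor(p,cv2.COLOR_RGB2HSV)
    pts=[world(n,i,j,d[j,i]) for j in range(v-20,v+22) for i in range(u-15,u+15) if hsv[j,i,1]>70 and 8<hsv[j,i,0]<25]
    q=np.array(pts)
    for lo,hi in((.003,.012),(.012,.02),(.035,.045),(.045,.06)):
        t=q[(q[:,2]>lo)&(q[:,2]<hi)]; print(n,lo,len(t),np.round(t.min(0),4),np.round(t.max(0),4))
tgt=np.array([.471,.289,.195]); print('delta cm',(tgt-s['eef_pos'])*100)
E
```

```text
tool axes [[-0.0004, 0.2665, 0.9638], [-0.0009, 0.9638, -0.2665], [-1.0, -0.0009, -0.0002]] jaw yaw 74.54272561677254
red [0.484 0.372 0.03 ]
yel [0.574 0.331 0.057]
scene 0.003 39 [0.4512 0.2704 0.0031] [0.4804 0.2929 0.0119]
scene 0.012 84 [0.4531 0.2718 0.012 ] [0.4844 0.3021 0.0198]
scene 0.035 14 [0.4594 0.2757 0.0362] [0.4708 0.2845 0.0448]
scene 0.045 67 [0.4579 0.278  0.0451] [0.4775 0.2983 0.0536]
side 0.003 47 [0.4548 0.2715 0.003 ] [0.4883 0.2873 0.0117]
side 0.012 79 [0.455  0.2717 0.0121] [0.4883 0.2961 0.0199]
side 0.035 24 [0.4616 0.278  0.0353] [0.4824 0.2861 0.0447]
side 0.045 66 [0.4615 0.2779 0.045 ] [0.4826 0.3008 0.0556]
delta cm [ 33.11047521 -21.69509698 -20.92625153]
```

Call:
drive_tool([
  {"slide": [33.1,-21.7,-12.4],"twist": [0,0,0.97],"gripper": -1},
  {"slide": [33.1,-21.7,-12.4],"twist": [0,0,0.97],"gripper": -1},
  {"slide": [33.1,-21.7,-12.4],"twist": [0,0,0.97],"gripper": -1},
  {"slide": [33.1,-21.7,-12.4],"twist": [0,0,0.97],"gripper": -1},
  {"slide": [33.1,-21.7,-12.4],"twist": [0,0,0.97],"gripper": -1},
  {"slide": [33.1,-21.7,-12.4],"twist": [0,0,0.97],"gripper": -1},
  {"slide": [33.1,-21.7,-12.4],"twist": [0,0,0.97],"gripper": -1},
  {"slide": [33.1,-21.7,-12.4],"twist": [0,0,0.97],"gripper": -1},
  {"slide": [33.1,-21.7,-12.4],"twist": [0,0,0.97],"gripper": -1},
  {"slide": [33.1,-21.7,-12.4],"twist": [0,0,0.97],"gripper": -1},
  {"slide": [33.1,-21.7,-12.4],"twist": [0,0,0.97],"gripper": -1},
  {"slide": [33.1,-21.7,-12.4],"twist": [0,0,0.97],"gripper": -1},
], squeeze=50)

```text
t: 1.1
eef_pos: [0.4744, 0.2862, 0.2785]
tool_rot: [-0.546, 1.503, 0.544]
wrist_force: [-0.9, -1.2, -0.9]
gripper_width: 0.0855
```

Call:
drive_tool([
  {"slide": [0,0,0],"twist": [0,0,0],"gripper": -1},
  {"slide": [0,0,0],"twist": [0,0,0],"gripper": -1},
  {"slide": [0,0,0],"twist": [0,0,0],"gripper": -1},
])

```text
t: 1.35
eef_pos: [0.4701, 0.2896, 0.281]
tool_rot: [-0.549, 1.5, 0.549]
wrist_force: [-0.8, 1.3, 0.6]
gripper_width: 0.0853
```

```bash
cat >> h.py <<'E'
from scipy.spatial.transform import Rotation as Ro
def wpt(s,W): # wrist world pts from depth
    p,d=W; m=eyes.camera_model('wrist'); vv,uu=np.mgrid[:400,:640].astype(float)
    x=(uu-m['cx'])/m['fx']; y=(vv-m['cy'])/m['fy']; th=np.hypot(x,y)+1e-9; k=np.tan(np.minimum(th,1.5))/th
    c=np.stack([x*k*d,-y*k*d,-d],-1); T=m['T_tool_cam']; t=c@T[:3,:3].T+T[:3,3]
    return t@Ro.from_rotvec(s['tool_rot']).as_matrix().T+s['eef_pos']
E
python3 - <<'E'
from h import *
s=ctrl.observe(); R=Ro.from_rotvec(s['tool_rot']).as_matrix(); print(s['t'],s['eef_pos'],'x axis',np.round(R[:,0],4),'yaw',np.degrees(np.arctan2(R[1,1],R[0,1])),np.round(s['q'],3))
p,d=snap('wrist','w0'); W=wpt(s,(p,d)); np.save('pics/w0W.npy',W)
m=eyes.camera_model('wrist'); print(m['fx'],m['fy'],m['cx'],m['cy'],np.round(m['T_tool_cam'],3).tolist())
for k,c,z0 in(('press',(.471,.289),.04),('tub',(.5896,.1285),.055),('closed',(.573,-.06),.045)):
    q=W[(np.hypot(W[...,0]-c[0],W[...,1]-c[1])<.05)&(d>0)&(W[...,2]>z0)&(W[...,2]<.08)]
    if len(q)>5:
        zt=np.percentile(q[:,2],95); t=q[q[:,2]>zt-.005]; (x,y),r=cv2.minEnclosingCircle(t[:,:2].astype(np.float32)); print(k,zt,x,y,r,len(t))
E
```

```text
1.35 [0.47013118 0.28962178 0.28101034] x axis [ 0.e+00  2.e-04 -1.e+00] yaw 130.17854720620306 [ 0.405  0.375 -0.229  0.967  0.    -0.297]
309.70691628693146 309.70691628693146 324.9491068765142 198.2520159429726 [[-0.001, 0.286, -0.958, 0.031], [1.0, -0.0, -0.001, 0.0], [-0.0, -0.958, -0.286, -0.073], [0.0, 0.0, 0.0, 1.0]]
press 0.0539395009593883 0.4690145254135132 0.29024091362953186 0.011745735071599483 789
tub 0.06294405089599536 0.5883919596672058 0.13022193312644958 0.03622398525476456 3700
closed 0.05055646993473138 0.5691978931427002 -0.060651037842035294 0.03919338434934616 1060
```

View pics/w0.png

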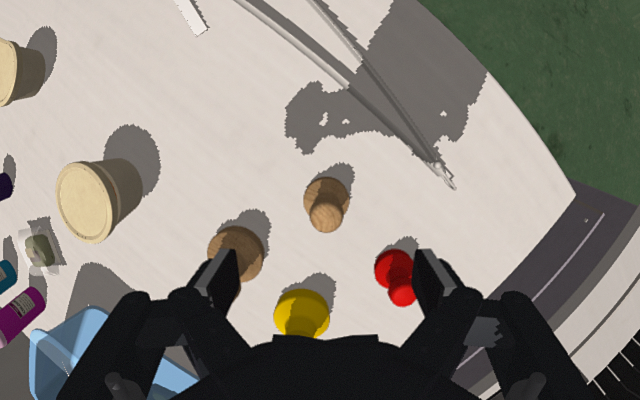

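The wrist view shows the target press at (326,205), centred between the jaws. The red press and big brown press are clear of the fingers' downward path (about 5–6 cm off the jaw line). Now descend and grip.

Call:
drive_tool([
  {"slide": [0,0.04,-3],"twist": [0,0,0],"gripper": -1},
  {"slide": [0,0.04,-6],"twist": [0,0,0],"gripper": -1},
  {"slide": [0,0.04,-8],"twist": [0,0,0],"gripper": -1},
  {"slide": [0,0.04,-9],"twist": [0,0,0],"gripper": -1},
  {"slide": [0,0.04,-9],"twist": [0,0,0],"gripper": -1},
  {"slide": [0,0.04,-9],"twist": [0,0,0],"gripper": -1},
], squeeze=50)

```text
t: 1.9
eef_pos: [0.4708, 0.2899, 0.1914]
tool_rot: [-0.548, 1.5, 0.548]
wrist_force: [-0.7, -0.8, 0.8]
gripper_width: 0.0855
```

Call:
drive_tool([
  {"slide": [0,0,0],"twist": [0,0,0],"gripper": 0},
  {"slide": [0,0,0],"twist": [0,0,0],"gripper": 0.2},
  {"slide": [0,0,0],"twist": [0,0,0],"gripper": 0.4},
  {"slide": [0,0,0],"twist": [0,0,0],"gripper": 0.6},
  {"slide": [0,0,0],"twist": [0,0,0],"gripper": 1},
  {"slide": [0,0,0],"twist": [0,0,0],"gripper": 1},
  {"slide": [0,0,0],"twist": [0,0,0],"gripper": 1},
  {"slide": [0,0,0],"twist": [0,0,0],"gripper": 1},
  {"slide": [0,0,0],"twist": [0,0,0],"gripper": 1},
  {"slide": [0,0,0],"twist": [0,0,0],"gripper": 1},
], squeeze=50)

```text
t: 2.73
eef_pos: [0.471, 0.2895, 0.1915]
tool_rot: [-0.548, 1.499, 0.548]
wrist_force: [-2.7, -0.2, 10.7]
gripper_width: 0.0297
```

Call:
drive_tool([
  {"slide": [0,0,1],"twist": [0,0,0],"gripper": 1},
  {"slide": [0,0,3],"twist": [0,0,0],"gripper": 1},
  {"slide": [0,0,6],"twist": [0,0,0],"gripper": 1},
  {"slide": [0,0,9],"twist": [0,0,0],"gripper": 1},
  {"slide": [3,-4,10],"twist": [0,0,0],"gripper": 1},
  {"slide": [5.3,-7,10],"twist": [0,0,0],"gripper": 1},
  {"slide": [5.3,-7,10],"twist": [0,0,0],"gripper": 1},
  {"slide": [5.3,-7,10],"twist": [0,0,0],"gripper": 1},
  {"slide": [5.3,-7,10],"twist": [0,0,0],"gripper": 1},
])

```text
t: 3.48
eef_pos: [0.5239, 0.2192, 0.291]
tool_rot: [-0.547, 1.501, 0.547]
wrist_force: [-0.3, 0.3, -0.4]
gripper_width: 0.0301
```

```bash
python3 - <<'E'
from h import *
s=ctrl.observe(); print(s['t'],s['eef_pos'],s['wrist_force'],s['gripper_width'])
out=[]
c=s['eef_pos'][:2]
for n in('scene','side','wrist'):
    s=ctrl.observe(); p,d=snap(n,n+'1')
    if n=='wrist': W=wpt(s,(p,d))
    else:
        m=eyes.camera_model(n);vv,uu=np.mgrid[:400,:640]
        C=np.stack([(uu-m['cx'])/m['fx']*d,-(vv-m['cy'])/m['fy']*d,-d,np.ones_like(d)],-1); W=(C@m['extrinsics'].T)[...,:3]
    h=cv2.cvtColor(p,cv2.COLOR_RGB2HSV)
    k=(np.hypot(W[...,0]-c[0],W[...,1]-c[1])<.035)&(W[...,2]>.08)&(W[...,2]<.18)&(h[...,1]>70)&(h[...,0]<25)&(h[...,0]>8)
    q=W[k]; vv,uu=np.nonzero(k); print(n,len(q))
    if len(q): print('z',np.percentile(q[:,2],[1,50,99]).round(4),'foot band minmax',q[q[:,2]<np.percentile(q[:,2],2)+.014].min(0).round(4),q[q[:,2]<np.percentile(q[:,2],2)+.014].max(0).round(4))
    t=W[(np.hypot(W[...,0]-.589,W[...,1]-.129)<.05)&(W[...,2]>.055)&(W[...,2]<.07)]
    if len(t)>20: print('lid',cv2.minEnclosingCircle(t[:,:2].astype(np.float32)),np.median(t[:,2]),len(t))
    if n!='wrist' and len(q):
        u,v=int(uu.mean()),int(vv.mean()); out.append(cv2.resize(p[max(0,v-50):v+50,u-50:u+50,::-1],(400,400)))
cv2.imwrite('pics/crop1.png',np.hstack(out))
E
```

```text
3.4833 [0.52385215 0.21917294 0.29095272] [-0.29552279  0.30425308 -0.4348228 ] 0.030146538311063068
scene 373
z [0.099  0.122  0.1609] foot band minmax [0.5034 0.1987 0.0969] [0.5389 0.2347 0.1139]
lid ((0.588703453540802, 0.12943874299526215), 0.035833388566970825) 0.060134272402803335 745
side 247
z [0.1004 0.1164 0.1537] foot band minmax [0.5064 0.1987 0.0995] [0.5419 0.2228 0.1144]
lid ((0.5905348658561707, 0.1299668848514557), 0.035847753286361694) 0.06205012839012669 679
wrist 5061
z [0.1039 0.1291 0.1534] foot band minmax [0.503  0.201  0.0998] [0.5396 0.2378 0.1198]
lid ((0.5884865522384644, 0.13020773231983185), 0.035838089883327484) 0.06143551170732346 5946
```

View pics/crop1.png

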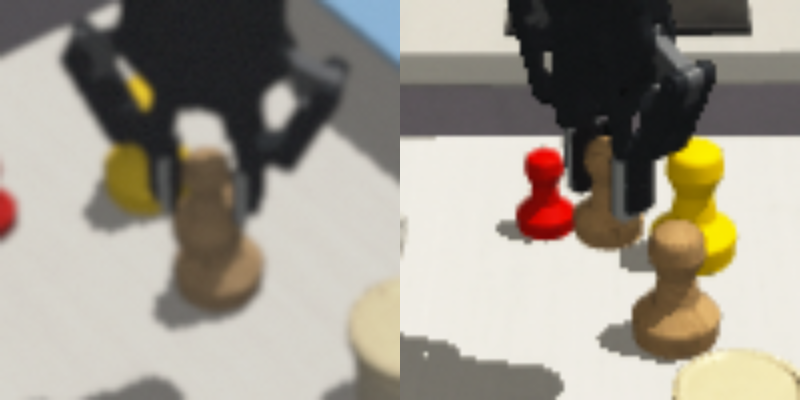

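The press hangs upright in the gripper, with its foot underside at z≈0.100. All three views put the lid centre 6.7 cm in +x and 8.9 cm in −y from the foot centre. Move over the lid and come down.

Call:
drive_tool([
  {"slide": [2,-2.7,0],"twist": [0,0,0],"gripper": 1},
  {"slide": [4.2,-5.6,0],"twist": [0,0,0],"gripper": 1},
  {"slide": [6.2,-8.2,0],"twist": [0,0,0],"gripper": 1},
  {"slide": [6.7,-8.9,0],"twist": [0,0,0],"gripper": 1},
  {"slide": [6.7,-8.9,-1],"twist": [0,0,0],"gripper": 1},
  {"slide": [6.7,-8.9,-2],"twist": [0,0,0],"gripper": 1},
  {"slide": [6.7,-8.9,-2.5],"twist": [0,0,0],"gripper": 1},
  {"slide": [6.7,-8.9,-2.5],"twist": [0,0,0],"gripper": 1},
  {"slide": [6.7,-8.9,-2.5],"twist": [0,0,0],"gripper": 1},
  {"slide": [6.7,-8.9,-2.5],"twist": [0,0,0],"gripper": 1},
])

```text
t: 4.47
eef_pos: [0.5906, 0.1312, 0.2659]
tool_rot: [-0.549, 1.5, 0.549]
wrist_force: [0.7, 0.1, -0.8]
gripper_width: 0.0297
```

```bash
python3 - <<'E'
from h import *
s=ctrl.observe(); print(s['t'],s['eef_pos'],s['wrist_force'],s['gripper_width'])
c=s['eef_pos'][:2]
for n in('scene','side','wrist'):
    s=ctrl.observe(); p,d=snap(n,n+'2')
    if n=='wrist': W=wpt(s,(p,d))
    else:
        m=eyes.camera_model(n);vv,uu=np.mgrid[:400,:640]
        C=np.stack([(uu-m['cx'])/m['fx']*d,-(vv-m['cy'])/m['fy']*d,-d,np.ones_like(d)],-1); W=(C@m['extrinsics'].T)[...,:3]
    h=cv2.cvtColor(p,cv2.COLOR_RGB2HSV)
    near=np.hypot(W[...,0]-c[0],W[...,1]-c[1])<.05
    f=W[near&(W[...,2]>.071)&(W[...,2]<.092)&(h[...,1]>60)&(h[...,0]<25)]; t=W[near&(W[...,2]>.055)&(W[...,2]<.067)]
    for k,q in(('foot',f),('lid',t)):
        if len(q)>20: print(n,k,len(q),np.round(cv2.minEnclosingCircle(q[:,:2].astype(np.float32))[0],4),q.min(0).round(4),q.max(0).round(4))
a=cv2.imread('pics/scene2.png');b=cv2.imread('pics/side2.png')
cv2.imwrite('pics/crop2.png',np.hstack([cv2.resize(a[140:240,308:408],(400,400)),cv2.resize(b[140:240,290:390],(400,400))]))
E
```

```text
4.4667 [0.59058806 0.13115563 0.26590563] [ 0.74322     0.12685299 -0.75720424] 0.0296898526022966
scene foot 168 [0.5882 0.1292] [0.5705 0.1115 0.0717] [0.6051 0.1472 0.0918]
scene lid 500 [0.588  0.1297] [0.5532 0.0941 0.055 ] [0.6232 0.1652 0.0642]
side foot 149 [0.5912 0.1296] [0.5742 0.1115 0.0742] [0.6097 0.1418 0.0919]
side lid 514 [0.5898 0.1301] [0.5568 0.0941 0.0551] [0.6253 0.1628 0.0662]
wrist foot 1678 [0.5889 0.1299] [0.5706 0.1117 0.0742] [0.6072 0.1484 0.092 ]
wrist lid 5092 [0.5885 0.1302] [0.5535 0.095  0.0552] [0.623  0.1637 0.0648]
```

View pics/crop2.png

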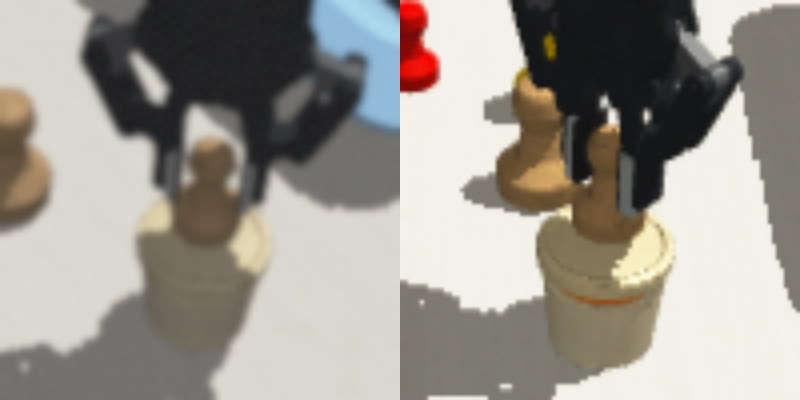

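The foot sits over the lid centre to within about 1 mm in all three views. Now push down in small steps and watch the force.

Call:
drive_tool([
  {"slide": [0,0,-0.5],"twist": [0,0,0],"gripper": 1},
  {"slide": [0,0,-0.9],"twist": [0,0,0],"gripper": 1},
  {"slide": [0,0,-1.1],"twist": [0,0,0],"gripper": 1},
  {"slide": [0,0,-1.2],"twist": [0,0,0],"gripper": 1},
  {"slide": [0,0,-1.3],"twist": [0,0,0],"gripper": 1},
  {"slide": [0,0,-1.4],"twist": [0,0,0],"gripper": 1},
  {"slide": [0,0,-1.5],"twist": [0,0,0],"gripper": 1},
  {"slide": [0,0,-1.6],"twist": [0,0,0],"gripper": 1},
  {"slide": [0,0,-1.7],"twist": [0,0,0],"gripper": 1},
  {"slide": [0,0,-1.8],"twist": [0,0,0],"gripper": 1},
  {"slide": [0,0,-1.8],"twist": [0,0,0],"gripper": 1},
])

```text
t: 5.53
eef_pos: [0.5909, 0.1304, 0.2477]
tool_rot: [-0.548, 1.5, 0.548]
wrist_force: [-1.4, 0.5, 5.2]
gripper_width: 0.0301
```

Call:
drive_tool([
  {"slide": [0,0,-0.1],"twist": [0,0,0],"gripper": 1},
  {"slide": [0,0,-0.2],"twist": [0,0,0],"gripper": 1},
  {"slide": [0,0,-0.3],"twist": [0,0,0],"gripper": 1},
  {"slide": [0,0,-0.4],"twist": [0,0,0],"gripper": 1},
  {"slide": [0,0,-0.4],"twist": [0,0,0],"gripper": 1},
])

```text
t: 5.95
eef_pos: [0.5909, 0.1304, 0.2438]
tool_rot: [-0.548, 1.5, 0.548]
wrist_force: [-1.1, 0.1, 4.5]
gripper_width: 0.0299
```

Call:
drive_tool([
  {"slide": [0,0,-0.05],"twist": [0,0,0],"gripper": 1},
  {"slide": [0,0,-0.1],"twist": [0,0,0],"gripper": 1},
  {"slide": [0,0,-0.1],"twist": [0,0,0],"gripper": 1},
  {"slide": [0,0,-0.1],"twist": [0,0,0],"gripper": 1},
])

```text
t: 6.28
eef_pos: [0.5909, 0.1304, 0.2429]
tool_rot: [-0.548, 1.5, 0.548]
wrist_force: [-2.7, -0.1, 6.3]
gripper_width: 0.0294
```

Call:
drive_tool([
  {"slide": [0,0,-0.05],"twist": [0,0,0],"gripper": 1},
  {"slide": [0,0,-0.05],"twist": [0,0,0],"gripper": 1},
  {"slide": [0,0,-0.05],"twist": [0,0,0],"gripper": 1},
])

```text
t: 6.53
eef_pos: [0.5909, 0.1304, 0.2426]
tool_rot: [-0.548, 1.5, 0.548]
wrist_force: [-2.3, -0.5, 9.0]
gripper_width: 0.0298
```

Call:
drive_tool([
  {"slide": [0,0,-0.04],"twist": [0,0,0],"gripper": 1},
  {"slide": [0,0,-0.04],"twist": [0,0,0],"gripper": 1},
  {"slide": [0,0,-0.04],"twist": [0,0,0],"gripper": 1},
])

```text
t: 6.78
eef_pos: [0.5909, 0.1304, 0.2426]
tool_rot: [-0.548, 1.499, 0.548]
wrist_force: [-4.5, -0.0, 14.2]
gripper_width: 0.0295
```

Call:
drive_tool([
  {"slide": [0,0,-0.04],"twist": [0,0,0],"gripper": 1},
  {"slide": [0,0,-0.04],"twist": [0,0,0],"gripper": 1},
  {"slide": [0,0,-0.04],"twist": [0,0,0],"gripper": 1},
])

```text
t: 7.03
eef_pos: [0.5909, 0.1304, 0.2425]
tool_rot: [-0.548, 1.499, 0.548]
wrist_force: [-5.3, 0.1, 18.4]
gripper_width: 0.0299
```

The force rose from about 5–6 N to 18 N while the TCP stayed at z=0.2425, so the lid has stopped. Lift straight off and check.

Call:
drive_tool([
  {"slide": [0,0,0.2],"twist": [0,0,0],"gripper": 1},
  {"slide": [0,0,0.6],"twist": [0,0,0],"gripper": 1},
  {"slide": [0,0,2],"twist": [0,0,0],"gripper": 1},
  {"slide": [0,0,4],"twist": [0,0,0],"gripper": 1},
  {"slide": [0,0,5],"twist": [0,0,0],"gripper": 1},
  {"slide": [-4,5.3,5],"twist": [0,0,0],"gripper": 1},
  {"slide": [-6.7,8.9,5],"twist": [0,0,0],"gripper": 1},
  {"slide": [-6.7,8.9,5],"twist": [0,0,0],"gripper": 1},
  {"slide": [-6.7,8.9,5],"twist": [0,0,0],"gripper": 1},
  {"slide": [-6.7,8.9,5],"twist": [0,0,0],"gripper": 1},
])

```text
t: 7.87
eef_pos: [0.5232, 0.2204, 0.2915]
tool_rot: [-0.55, 1.5, 0.55]
wrist_force: [0.6, -0.7, -0.5]
gripper_width: 0.0298
```

```bash
python3 - <<'E'
from h import *
s=ctrl.observe(); print(s['t'],s['eef_pos'],s['wrist_force'],s['gripper_width'])
c=s['eef_pos'][:2]
for n in('scene','side'):
    p,d=snap(n,n+'3')
    m=eyes.camera_model(n);vv,uu=np.mgrid[:400,:640]
    C=np.stack([(uu-m['cx'])/m['fx']*d,-(vv-m['cy'])/m['fy']*d,-d,np.ones_like(d)],-1); W=(C@m['extrinsics'].T)[...,:3]
    h=cv2.cvtColor(p,cv2.COLOR_RGB2HSV)
    for k,c2 in(('open',(.589,.129)),('closed',(.573,-.06))):
        t=W[(np.hypot(W[...,0]-c2[0],W[...,1]-c2[1])<.05)&(W[...,2]>.04)&(W[...,2]<.075)]
        print(n,k,np.percentile(t[:,2],[50,90,98]).round(4),np.round(cv2.minEnclosingCircle(t[t[:,2]>.045][:,:2].astype(np.float32))[0],4))
    f=W[(np.hypot(W[...,0]-c[0],W[...,1]-c[1])<.035)&(W[...,2]>.08)&(W[...,2]<.18)&(h[...,1]>70)&(h[...,0]<25)&(h[...,0]>8)]
    print('foot z',np.percentile(f[:,2],[1,50]).round(4))
a=cv2.imread('pics/scene3.png');b=cv2.imread('pics/side3.png')
cv2.imwrite('pics/crop3.png',np.hstack([cv2.resize(a[140:260,300:420],(400,400)),cv2.resize(b[130:250,270:390],(400,400))]))
E
```

```text
7.8667 [0.52318615 0.22042004 0.29147305] [ 0.55408779 -0.71914671 -0.49342783] 0.0297922156538424
scene open [0.0477 0.0496 0.0507] [0.5897 0.1293]
scene closed [0.048  0.0498 0.0511] [ 0.5717 -0.0585]
foot z [0.0986 0.1228]
side open [0.0495 0.0511 0.0519] [0.5899 0.1307]
side closed [0.0495 0.051  0.0518] [ 0.5733 -0.0583]
foot z [0.1008 0.1169]
```

View pics/crop3.png

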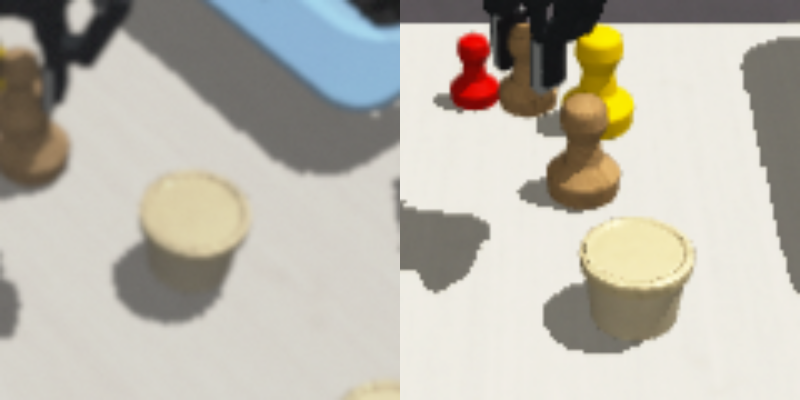

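The lid top now reads the same height as the closed tub's in both views (0.051), and no orange shows. Put the press back at its starting place.

Call:
drive_tool([
  {"slide": [-2.5,3.4,0],"twist": [0,0,0],"gripper": 1},
  {"slide": [-5.2,6.9,0],"twist": [0,0,0],"gripper": 1},
  {"slide": [-5.2,6.9,-2],"twist": [0,0,0],"gripper": 1},
  {"slide": [-5.2,6.9,-5],"twist": [0,0,0],"gripper": 1},
  {"slide": [-5.2,6.9,-8],"twist": [0,0,0],"gripper": 1},
  {"slide": [-5.2,6.9,-9.3],"twist": [0,0,0],"gripper": 1},
  {"slide": [-5.2,6.9,-9.6],"twist": [0,0,0],"gripper": 1},
  {"slide": [-5.2,6.9,-9.8],"twist": [0,0,0],"gripper": 1},
  {"slide": [-5.2,6.9,-9.9],"twist": [0,0,0],"gripper": 1},
  {"slide": [-5.2,6.9,-9.9],"twist": [0,0,0],"gripper": 1},
  {"slide": [-5.2,6.9,-9.9],"twist": [0,0,0],"gripper": 1},
])

```text
t: 8.88
eef_pos: [0.4724, 0.2884, 0.1933]
tool_rot: [-0.547, 1.499, 0.548]
wrist_force: [0.9, 0.1, -0.1]
gripper_width: 0.0297
```

Call:
drive_tool([
  {"slide": [0,0,-0.05],"twist": [0,0,0],"gripper": 1},
  {"slide": [0,0,-0.1],"twist": [0,0,0],"gripper": 1},
  {"slide": [0,0,-0.1],"twist": [0,0,0],"gripper": 1},
  {"slide": [0,0,-0.1],"twist": [0,0,0],"gripper": 1},
])

```text
t: 9.22
eef_pos: [0.472, 0.2885, 0.1916]
tool_rot: [-0.548, 1.5, 0.548]
wrist_force: [-0.6, -0.1, 2.4]
gripper_width: 0.0299
```

The press is in contact with the worktop (2.4 N at z=0.1916). Open gently, then rise.

Call:
drive_tool([
  {"slide": [0,0,0],"twist": [0,0,0],"gripper": 0.2},
  {"slide": [0,0,0],"twist": [0,0,0],"gripper": 0.1},
  {"slide": [0,0,0],"twist": [0,0,0],"gripper": 0},
  {"slide": [0,0,0],"twist": [0,0,0],"gripper": -0.4},
  {"slide": [0,0,0],"twist": [0,0,0],"gripper": -0.8},
  {"slide": [0,0,0],"twist": [0,0,0],"gripper": -1},
  {"slide": [0,0,0],"twist": [0,0,0],"gripper": -1},
  {"slide": [0,0,0],"twist": [0,0,0],"gripper": -1},
  {"slide": [0,0,0],"twist": [0,0,0],"gripper": -1},
])

```text
t: 9.97
eef_pos: [0.4719, 0.2884, 0.1914]
tool_rot: [-0.548, 1.501, 0.548]
wrist_force: [0.4, -0.7, 0.1]
gripper_width: 0.0853
```

Call:
drive_tool([
  {"slide": [0,0,1],"twist": [0,0,0],"gripper": -1},
  {"slide": [0,0,4],"twist": [0,0,0],"gripper": -1},
  {"slide": [0,0,8],"twist": [0,0,0],"gripper": -1},
  {"slide": [0,0,12],"twist": [0,0,0],"gripper": -1},
  {"slide": [0,0,15],"twist": [0,0,0],"gripper": -1},
  {"slide": [0,0,15],"twist": [0,0,0],"gripper": -1},
  {"slide": [0,0,15],"twist": [0,0,0],"gripper": -1},
  {"slide": [0,0,15],"twist": [0,0,0],"gripper": -1},
])

```text
t: 10.63
eef_pos: [0.4717, 0.2883, 0.3413]
tool_rot: [-0.548, 1.501, 0.548]
wrist_force: [-0.6, -0.2, -0.0]
gripper_width: 0.0855
```

```bash
python3 - <<'E'
from h import *
s=ctrl.observe(); print(s['t'],s['eef_pos'],s['wrist_force'],s['gripper_width'])
for n in('scene','side'):
    p,d=snap(n,n+'4')
    m=eyes.camera_model(n);vv,uu=np.mgrid[:400,:640]
    C=np.stack([(uu-m['cx'])/m['fx']*d,-(vv-m['cy'])/m['fy']*d,-d,np.ones_like(d)],-1); W=(C@m['extrinsics'].T)[...,:3]
    for k,c2 in(('press',(.471,.289)),('open',(.589,.129)),('closed',(.573,-.06))):
        t=W[(np.hypot(W[...,0]-c2[0],W[...,1]-c2[1])<.045)&(W[...,2]>.01)&(W[...,2]<.09)]
        zt=np.percentile(t[:,2],98);print(n,k,zt.round(4),np.round(cv2.minEnclosingCircle(t[t[:,2]>zt-.006][:,:2].astype(np.float32))[0],4))
a=cv2.imread('pics/scene4.png');b=cv2.imread('pics/side4.png')
cv2.imwrite('pics/crop4.png',np.hstack([cv2.resize(a[120:300,235:455],(400,327)),cv2.resize(b[120:300,230:450],(400,327))]))
E
```

```text
10.6333 [0.47169312 0.28828291 0.34127757] [-0.56887778 -0.19026773 -0.00381702] 0.08553086751507243
scene press 0.0535 [0.4712 0.2874]
scene open 0.0505 [0.5885 0.1295]
scene closed 0.0509 [ 0.5727 -0.0598]
side press 0.0539 [0.4729 0.2876]
side open 0.0518 [0.5904 0.1297]
side closed 0.0519 [ 0.5737 -0.0588]
```

View pics/crop4.png

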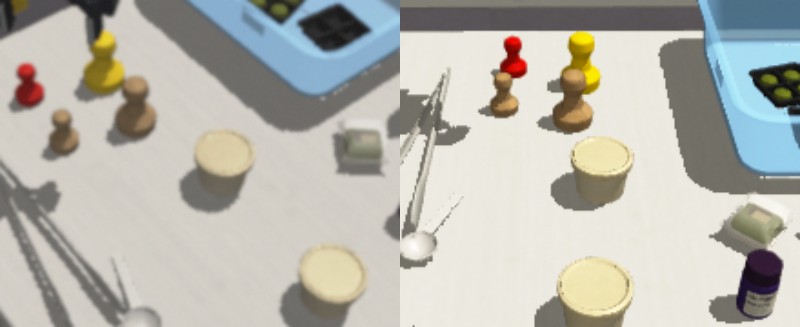

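The press stands upright at its old spot, both tubs are upright with no orange showing, and the arm is clear. Handing in.

```bash
python3 -c "
from station import ctrl
print(ctrl.sign_off())"
```

```text
the job is handed in; nothing more can be done
None
```

The lid is home on the open tub and the job is handed in, at about 10.7 s of robot time. I gripped the small brown press by its knob at 50 N, centred its foot on the lid to about 1 mm, and pushed straight down. The push took about 5–6 N until the lid stopped dead, then rose to 18 N. I then stood the press back on its starting spot and let go.

Last checks:
- **Lid:** the open tub's lid top reads 0.0505 m (scene) and 0.0518 m (side), within 0.4 mm of the closed tub in each view. No orange shows.
- **Tubs:** both are upright and measure within about 2 mm of where they started, which is about the camera accuracy.
- **Press:** it is upright with its top at about 0.054 m, and the gripper is open and well clear above it.

No check failed. The two fixed cameras disagree by 1–3 mm in x, so I compared press and lid positions within each camera's view.

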